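# Hold a sight panel square in the inspection stand

## Robot

A 6-joint arm with a two-finger parallel gripper is mounted at the origin on the work surface. World frame = base frame: x ahead of the robot, y to its left, z up, the work surface at z = 0. Lengths are in m, angles in degrees, forces in N, time in s.
With the tool pointing down it reaches from about 0.4 to 0.925 m from the base axis. Payload 12.5 kg.
Tool frame: the origin (TCP) lies midway between the tips of the shut fingers; the grasp point (between the pads) lies ctrl.grasp_offset behind it (ctrl.grasp_offset is the distance from the TCP to the grasp point, in m); z points along the fingers, y is the line along which they close (so a half turn about z gives the same grasp; the last joint's range is limited). The gripper opens to 95 mm and grips with 3 to 60 N. Pads are 20 mm wide; open, the fingers measure 119 mm over their backs; the gripper's body (75 mm by 180 mm) begins 59 mm behind the grasp point.
Start: joints at [57.204, 28.126, 89.318, -0, 62.55, -6.05], TCP at [0.281, 0.558, 0.215] pointing down, gripper open.
Joint ranges: [-177.58, 177.58], [-47.91, 125.51], [2.72, 160], [-65.01, 245.01], [3.68, 167.84], [-153.87, 153.87]. Speed limits (degrees/s): [127.2, 127.2, 159.86, 180, 180, 180].

## Interface

Orientations are given as [roll, pitch, yaw] about the fixed x, y, z axes, in that order (R = Rz(yaw) Ry(pitch) Rx(roll)).
In Python, from bench import ctrl gives the robot as it stands. The module is installed in compiled form; this text tells all that it offers.
- The arm moves only by the tool jog_arm, never from a script. Its argument "moves" is one flat list of numbers, 7 for each row, row after row: the shift along the world's x, y, z in m, then the turn, a rotation vector about the world's x, y, z in degrees, then the opening, from 0 (shut) to 1 (fully open). In form: [dx, dy, dz, rx, ry, rz, claw, dx, dy, dz, rx, ry, rz, claw, ...]. A call has 1 to 20 rows; each row shifts and turns the commanded pose from where the row before left it; what a row does not reach is not made up. A row lasts 1/10 s, in which the tool goes at most 50 mm and 8.59 degrees, less where a joint would pass 70% of its speed; a pose out of reach is approached as far as the arm can. A call is refused whole if a number of a shift passes 0.05 or a number of a turn 8.59, either way. A call with a gripper value outside its range is refused whole. The fingers move at their own pace and stop on an object; the grip force is fixed at half the most. Time passes only in rows, so rows that do not move let the fingers close. It gives the time, the measured TCP pose, the force, the opening and the grip force at its end, in the units of the state.
- ctrl.read_state(): the state, without advancing time (a new reading comes with each control period).
- ctrl.grab_frame(name): name is "scene" or "top" or "wrist"; returns a dict with "image" (480x640x3 uint8, red, green, blue), "vfov" (degrees; the focal length in pixels is half the picture's height over the tangent of half this angle, whatever the lens; pixels are square), "cx", "cy" (the principal point, pixels), "cam_to_world" (4x4, takes a point from camera to world coordinates). Camera axes: x right, y up, looking along -z (the intrinsics and any distortion apply to the point x, -y, -z); pixel columns grow to the right and rows downward; lengths in m; the calibration is good to about 2 mm. A picture is of the moment at which its call begins. There is no depth.
- ctrl.close_job(): hands the job in; it is judged then, once.
The state is a dict: "clock": time; "q": joint angles; "dq": joint speeds; "tau": joint torques, N m; "ee_pos": TCP position; "tcp_rot": TCP orientation; "wrist_force": force on the tool from outside, world axes, zero at the start; "moment": the same for the moment, N m; "gripper_width": finger opening in m; "grip_force": force on a finger pad.
Only numpy, scipy, OpenCV 4.12 (cv2) and the standard library are available. Lean on these libraries where they do the work, as an engineer would, in place of code of your own. Each camera call takes 0.05 s, during which the arm holds its last target. There are 200 camera calls.

## Task

Slide the lime-framed glass panel up out of the slotted rack by its top edge, carry it to the inspection stand and, with one diagonal push, press it firmly down onto the metal bed and back against the two dark uprights at once: upright, one face flat on both uprights and centred between the two black lines, but not rammed hard, since it is glass. Finish while still gripping it and pushing it both ways, do not let go; leave the other panels and everything else where they are.

Things in the scene. Friction and masses are not known exactly. Their poses are not given: they have to be found in the camera images.
- panel: the panel to take: clear glass in a lime-green frame, a flat plate 8 mm thick (own x), 120 mm wide (own y), 110 mm tall (own z), about 0.14 kg. Origin: middle of its bottom edge. It stands upright in one of the rack's three slots, its top edge 50 mm above the rack's walls; both faces are alike
- rack: fixed slotted rack, white walls on a grey floor, 200 (own x) by 150 (own y) by 70 mm tall, floor 10 mm thick; origin: centre of its underside. Slots at own x = -65, 0, +65 mm hold panels square to own x, in grooves 11 mm wide at their side edges (|own y| over 48 mm); elsewhere it is open, 57 mm free to the next panel. A panel is clear once raised over 60 mm
- stand: fixed inspection stand: white foot 150 mm (own x) by 170 mm (own y), 12 mm thick; carries the bed and the uprights; origin: centre of its underside. Axes as fence
- bed: the stand's rigid grey steel bed, 130 mm (x) by 150 mm (y), 8 mm thick, its top 20 mm above the table; origin: centre of its underside, 12 mm above the table. Two thin black lines on it run along x at y = -62 and +62 mm. Bed, uprights and panel are smooth and slide easily on one another (friction about 0.2)
- fence: the stand's two rigid dark uprights with lime tops: 30 mm wide (own y 36 to 66 mm either side), 84 mm tall above the bed, 12 mm thick, a rib behind each. The 72 mm gap between is open, so a finger behind the panel fits in. Origin: midway, on the plane of their front faces, at bed-top height. Front faces look to own -x (towards the robot); push the panel along own +x and down
- panel_blue: bystander: like the panel but with a blue frame, in another slot
- panel_grey: bystander: like the panel but with a grey frame, in another slot
- jar: bystander: small jar with blue cap, 42 mm across, 65 mm tall; origin: centre of its underside
- collar: bystander: grey ring, 48 mm across, 28 mm tall; origin: centre of its underside
- bottle: bystander: amber bottle, 60 mm across, 130 mm tall; origin: centre of its underside
- driver: bystander: screwdriver with lime handle, lying beyond the rack and stand

How it is judged:
By the outcome, as a careful person would: the job done as asked, in the order asked, and still so for the second after the job is handed in, while the arm keeps its last pose, push and grip.
It also fails if it takes over 51 s, if anything falls off the work surface, if the arm or the gripper's body presses on something with over 40 N, if the wrist force passes 120 N, or if a joint passes its speed limit or range.

## Working session

There is one attempt and no reset: what is moved stays moved. The work goes in short steps, Python scripts to look and compute and a tool call to move; the robot and the scene stay as the last step left them, time stands still between calls to the robot, and variables do not carry over. Pictures are saved under pics/ and viewed, at most 10 in all, crops included, and the job is handed in when it is done.

Besides the shell and the picture viewer there is one more tool, called after "Call:" by a JSON object that holds its "name" and its "arguments", one argument or row to a line. jog_arm: Moves the arm, as the interface text tells. Its arguments: {"type":"object","properties":{"moves":{"type":"array"}},"required":["moves"]}

```bash
mkdir -p pics
python3 - <<'E'
from bench import ctrl
import cv2
print(ctrl.grasp_offset, ctrl.read_state())
for n in ["scene","top","wrist"]:
    f=ctrl.grab_frame(n); cv2.imwrite(f"pics/{n}0.png",f["image"][:,:,::-1])
    print(n,[k for k in f],f["vfov"],f["cx"],f["cy"],f["cam_to_world"].round(3).tolist(),{k:f[k] for k in f if k not in("image","vfov","cx","cy","cam_to_world")})
E
```

```text
0.0188 {'clock': 0.0, 'q': array([ 5.72030494e+01,  2.81643240e+01,  8.93514502e+01,  3.24405787e-04,
        6.25488204e+01, -6.05097229e+00]), 'dq': array([-0.05577473,  0.02590877, -0.02167062,  0.0806792 ,  0.05059768,
       -0.01092991]), 'tau': array([-3.87104534e-03, -6.12637424e+01, -2.58173704e+01,  6.91517699e-02,
        4.82294220e-02, -1.45891827e-04]), 'ee_pos': array([0.28111829, 0.55792597, 0.21405187]), 'tcp_rot': array([-1.79935796e+02, -7.09522575e-03,  1.53253868e+02]), 'wrist_force': array([-0.05663283,  0.25166872,  0.36185696]), 'moment': array([ 0.04178238,  0.03436564, -0.01237021]), 'grip_force': 0.0, 'gripper_width': 0.0953238860055451}
scene ['image', 'vfov', 'cx', 'cy', 'cam_to_world'] 48.4383535361493 317.03062794131074 237.01981235242084 [[0.737, -0.536, 0.411, 1.021], [0.676, 0.6, -0.428, -0.461], [-0.017, 0.593, 0.805, 0.907], [0.0, 0.0, 0.0, 1.0]] {}
top ['image', 'vfov', 'cx', 'cy', 'cam_to_world'] 49.19701951370394 313.98349880012347 242.89952622978973 [[0.027, 0.981, -0.192, 0.401], [-1.0, 0.027, -0.005, -0.022], [0.0, 0.192, 0.981, 0.897], [0.0, 0.0, 0.0, 1.0]] {}
wrist ['image', 'vfov', 'cx', 'cy', 'cam_to_world'] 63.276941564461104 315.4219416213076 234.82212150687207 [[0.449, -0.858, -0.249, 0.21], [0.893, 0.431, 0.127, 0.594], [-0.002, -0.279, 0.96, 0.384], [0.0, 0.0, 0.0, 1.0]] {}
```

View pics/scene0.png

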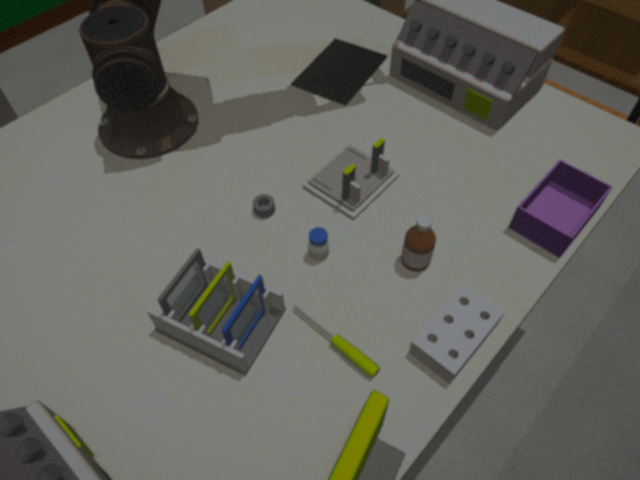

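View pics/top0.png

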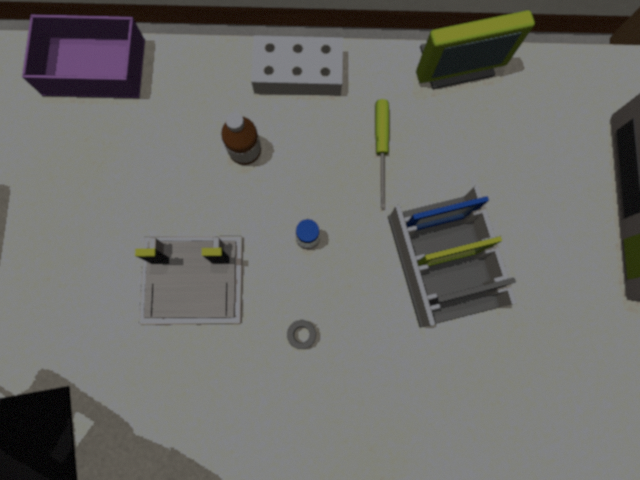

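The scene view shows the lime panel in the rack's middle slot at (212,297) and the stand's lime tops at (348,170) and (378,143). In the top view the panel's top edge runs from (420,262) to (498,241), and the stand tops are at (147,253) and (213,252). Next I'll enlarge these areas.

```bash
cat > h.py <<'E'
import numpy as np, cv2
def ray(f,u,v):
    F=240/np.tan(np.radians(f["vfov"]/2)); M=np.array(f["cam_to_world"])
    d=M[:3,:3]@np.array([(u-f["cx"])/F,-(v-f["cy"])/F,-1]); return M[:3,3],d/np.linalg.norm(d)
def onz(f,u,v,z):
    o,d=ray(f,u,v); return o+d*(z-o[2])/d[2]
def tri(f1,p1,f2,p2):
    a,d=ray(f1,*p1); b,e=ray(f2,*p2)
    s=np.linalg.lstsq(np.c_[d,-e],b-a,rcond=None)[0]
    P,Q=a+d*s[0],b+e*s[1]; return (P+Q)/2,np.linalg.norm(P-Q)
def proj(f,P):
    F=240/np.tan(np.radians(f["vfov"]/2)); c=np.linalg.inv(f["cam_to_world"])@np.r_[P,1]
    return f["cx"]+F*c[0]/-c[2], f["cy"]-F*c[1]/-c[2]
def lime(im):
    h=cv2.cvtColor(im,cv2.COLOR_RGB2HSV); return cv2.inRange(h,(26,110,50),(42,255,255))
E
python3 - <<'E'
from bench import ctrl
from h import *
c=[]
for n,bs in [("top",[(395,180,130,150),(130,225,120,105)]),("scene",[(145,240,145,130),(300,130,105,90)])]:
    f=ctrl.grab_frame(n); im=f["image"]; m=lime(im)
    k,l,s,ce=cv2.connectedComponentsWithStats(m)
    for i in range(1,k):
        if s[i,4]>15: 
            pts=np.argwhere(l==i)[:,::-1]; print(n,s[i].tolist(),ce[i].round(1), cv2.minAreaRect(pts.astype(np.float32)))
    for x,y,w,h in bs: c.append(cv2.resize(im[y:y+h,x:x+w,::-1],(400,300),interpolation=cv2.INTER_CUBIC))
g=np.vstack([np.hstack(c[:2]),np.hstack(c[2:])]); g=np.clip(g.astype(float)*1.5,0,255).astype(np.uint8)
cv2.imwrite("pics/crop.png",g)
E
```

```text
top [417, 10, 118, 73, 2167] [475.7  31.1] ((469.0761413574219, 34.26897430419922), (42.8126335144043, 130.61660766601562), 63.225074768066406)
top [376, 99, 13, 55, 668] [381.9 126. ] ((382.0, 126.0), (54.0, 12.0), 90.0)
top [625, 234, 15, 44, 381] [633.7 254.8] ((632.0, 255.5), (43.0, 14.0), 90.0)
top [418, 237, 83, 29, 787] [456.9 251.9] ((459.5843200683594, 251.79225158691406), (11.818177223205566, 85.63428497314453), 75.69972229003906)
top [202, 247, 20, 10, 163] [211.6 251.5] ((211.5327606201172, 251.556884765625), (8.22108268737793, 19.31954574584961), 86.633544921875)
top [136, 249, 20, 8, 156] [145.5 252.4] ((145.5, 252.5), (7.0, 19.0), 90.0)
scene [463, 88, 30, 32, 580] [477.1 103.7] ((476.602294921875, 103.78102111816406), (29.90404510498047, 21.32550811767578), 25.016895294189453)
scene [373, 138, 11, 10, 63] [378.4 142.8] ((378.4179992675781, 142.90162658691406), (5.505586624145508, 12.035467147827148), 50.19443130493164)
scene [343, 164, 12, 11, 76] [348.8 169.2] ((349.0000305175781, 169.00001525878906), (5.656853675842285, 12.727920532226562), 45.0)
scene [189, 262, 44, 67, 581] [208.7 293.1] ((210.9454345703125, 294.2595520019531), (16.437910079956055, 73.55268859863281), 35.07374954223633)
scene [208, 293, 27, 41, 226] [220.8 313.3] ((221.16986083984375, 312.7759704589844), (5.289934158325195, 47.136566162109375), 34.159690856933594)
scene [331, 334, 48, 43, 727] [354.8 355.3] ((354.254150390625, 354.95648193359375), (56.21975326538086, 13.679007530212402), 39.09385681152344)
scene [329, 390, 60, 90, 2283] [360.9 438.6] ((361.4796142578125, 439.0429992675781), (26.208396911621094, 100.02951049804688), 25.34617805480957)
scene [54, 415, 39, 41, 294] [ 71.9 434.5] ((72.69512939453125, 435.2439270019531), (54.973167419433594, 7.0278191566467285), 51.34019470214844)
```

View pics/crop.png

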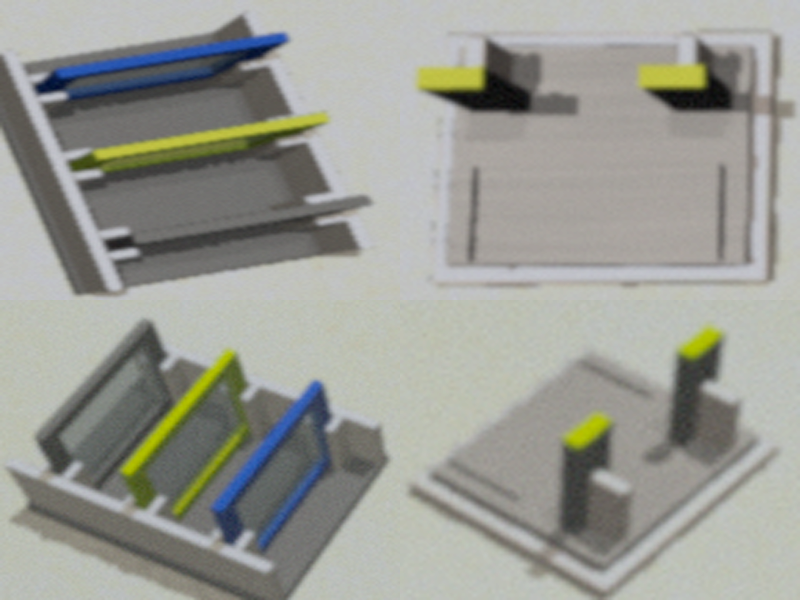

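The crops show the lime panel's top face from about (427,257) to (501,239) in the top view. The stand's black lines and its two lime caps are also clear. I'll get rough world positions, then refine them with the wrist camera.

Run:
```python
from bench import ctrl
from h import *
t=ctrl.grab_frame("top"); s=ctrl.grab_frame("scene")
print("caps",tri(t,(145.5,252.4),s,(348.8,169.2)),tri(t,(211.6,251.5),s,(378.4,142.8)))
print("panel ends", tri(t,(427,257),s,(190.3,313.5)),tri(t,(501,239),s,(230,262.5)))
for n,p in dict(tl=(130,333),):0
def c2(u,v): return 130+u/3.333,225+v/2.857
for n,p in dict(L0=(475,168),L1=(472,260),R0=(723,165),R1=(722,260)).items(): print(n,onz(t,*c2(*p),.02).round(4))
for n,p in dict(fbl=(443,280),fbr=(770,280)).items(): print(n,onz(t,*c2(*p),.012).round(4))
for n,p in dict(jar=(307,230),).items(): print(n,onz(t,*p,.065).round(3))
print("collar",onz(t,302,334,.028).round(3),"bottle",onz(t,234,120,.13).round(3))
def c1(u,v): return 395+u/3.077,180+v/2
for n,p,z in [("bluetopL",(50,82),.12),("bluetopR",(287,38),.12),("wall",(5,55),.07),("wall",(120,288),.07),("greyL",(110,240),.12),("greyR",(370,200),.12)]: print(n,onz(t,*c1(*p),z).round(4))
```

```text
caps (array([0.52177305, 0.21928647, 0.05249456]), np.float64(0.0804794884034273)) (array([0.55366571, 0.15709462, 0.1566116 ]), np.float64(0.07416219625414082))
panel ends (array([ 0.53369138, -0.24542631,  0.02060718]), np.float64(0.08046016291757588)) (array([ 0.56921293, -0.24174114,  0.20617866]), np.float64(0.06983617320186258))
L0 [0.5  0.05 0.02]
L1 [0.4464 0.0493 0.02  ]
R0 [ 0.5051 -0.0747  0.02  ]
R1 [ 0.4498 -0.0751  0.02  ]
fbl [0.4348 0.0639 0.012 ]
fbr [ 0.4393 -0.0998  0.012 ]
jar [ 0.584 -0.006  0.065]
collar [ 0.418 -0.002  0.028] bottle [0.742 0.112 0.13 ]
bluetopL [ 0.5902 -0.1652  0.12  ]
bluetopR [ 0.6281 -0.2836  0.12  ]
wall [ 0.6244 -0.1508  0.07  ]
wall [ 0.4383 -0.2085  0.07  ]
greyL [ 0.471 -0.193  0.12 ]
greyR [ 0.5042 -0.3192  0.12  ]
```

Run:
```python
from bench import ctrl
from h import *
t=ctrl.grab_frame("top"); s=ctrl.grab_frame("scene")
print("caps",tri(t,(145.5,252.4),s,(378.4,142.8)),tri(t,(211.6,251.5),s,(348.8,169.2)))
print("panel ends", tri(t,(427,257),s,(230,262.5)),tri(t,(501,239),s,(190.3,313.5)))
def c2(u,v): return 130+(u-400)/3.333,225+v/2.857
for n,p in dict(L0=(475,168),L1=(472,260),R0=(723,165),R1=(722,260)).items(): print(n,onz(t,*c2(*p),.02).round(4))
for n,p in dict(fbl=(443,280),fbr=(770,280)).items(): print(n,onz(t,*c2(*p),.012).round(4))
```

```text
caps (array([0.53530255, 0.24328106, 0.0970207 ]), np.float64(0.002120538561404368)) (array([0.53913977, 0.14058613, 0.09847435]), np.float64(0.0017499376645618652))
panel ends (array([ 0.5375753 , -0.18734376,  0.11508993]), np.float64(0.004948958568604813)) (array([ 0.56699715, -0.30030993,  0.11797009]), np.float64(0.002260195436017469))
L0 [0.4945 0.2513 0.02  ]
L1 [0.441  0.2482 0.02  ]
R0 [0.4997 0.1266 0.02  ]
R1 [0.4444 0.1239 0.02  ]
fbl [0.4294 0.2642 0.012 ]
fbr [0.4338 0.1005 0.012 ]
```

Call:
{"name": "jog_arm", "arguments": {
  "moves": [0.0188,-0.0431,0.01,0,0,-5.4,0.45,0.0188,-0.0431,0.01,0,0,-5.4,0.45,0.0188,-0.0431,0.01,0,0,-5.4,0.45,0.0188,-0.0431,0.01,0,0,-5.4,0.45,0.0188,-0.0431,0.01,0,0,-5.4,0.45,0.0188,-0.0431,0.01,0,0,-5.4,0.45,0.0188,-0.0431,0.01,0,0,-5.4,0.45,0.0188,-0.0431,0.01,0,0,-5.4,0.45,0.0188,-0.0431,0.01,0,0,-5.4,0.45,0,0,0,0,0,0,0.45,0,0,0,0,0,0,0.45]
}}

```text
clock: 1.55
ee_pos: [0.4507, 0.1695, 0.3048]
tcp_rot: [180.0, -0.0, 104.5]
wrist_force: [0.3, 0.4, -0.2]
gripper_width: 0.0424
grip_force: 0.0
```

Run:
```python
from bench import ctrl
from h import *
import pickle
f=ctrl.grab_frame("wrist"); pickle.dump(f,open("w1.pkl","wb")); cv2.imwrite("pics/w1.png",f["image"][:,:,::-1])
s=ctrl.read_state(); print(s["clock"],s["ee_pos"],s["tcp_rot"],s["gripper_width"],s["wrist_force"])
```

```text
1.6 [0.45026083 0.1703077  0.30454249] [-1.79993374e+02 -1.15480832e-02  1.04650761e+02] 0.0429996126505582 [-0.16407894  0.91076146 -0.64670417]
```

View pics/w1.png

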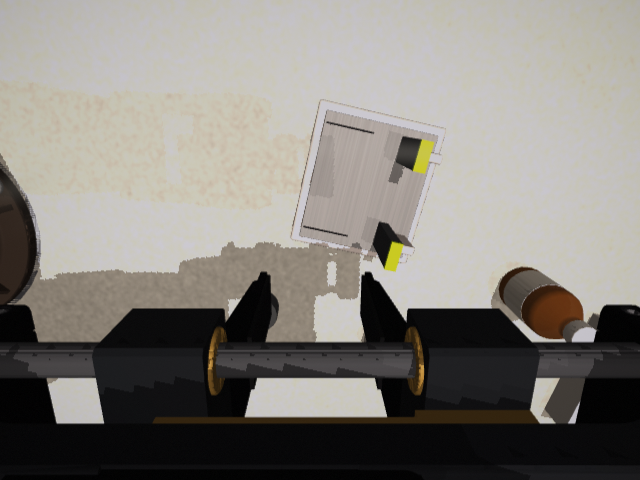

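The wrist view shows the stand's black lines from (327,122) to (373,133) and from (303,227) to (348,236). The lime caps are at (425,155) and (394,256). Now to the rack.

Call:
{"name": "jog_arm", "arguments": {
  "moves": [0.011,-0.0467,0,0,0,0,0.45,0.011,-0.0467,0,0,0,0,0.45,0.011,-0.0467,0,0,0,0,0.45,0.011,-0.0467,0,0,0,0,0.45,0.011,-0.0467,0,0,0,0,0.45,0.011,-0.0467,0,0,0,0,0.45,0.011,-0.0467,0,0,0,0,0.45,0.011,-0.0467,0,0,0,0,0.45,0.011,-0.0467,0,0,0,0,0.45,0,0,0,0,0,0,0.45,0,0,0,0,0,0,0.45]
}}

```text
clock: 2.7
ee_pos: [0.5498, -0.2492, 0.3037]
tcp_rot: [-179.9, -0.1, 104.7]
wrist_force: [0.4, 0.5, 0.4]
gripper_width: 0.0429
grip_force: 0.0
```

Run:
```python
from bench import ctrl
from h import *
import pickle
f=ctrl.grab_frame("wrist"); pickle.dump(f,open("w2.pkl","wb")); cv2.imwrite("pics/w2.png",f["image"][:,:,::-1])
s=ctrl.read_state(); print(s["clock"],s["ee_pos"],s["tcp_rot"])
```

```text
2.75 [ 0.54969185 -0.24841126  0.30409404] [-1.79965669e+02 -6.29077366e-02  1.04756561e+02]
```

Call:
{"name": "jog_arm", "arguments": {
  "moves": [0.04,-0.03,-0.04,0,0,0,0.45,0.02,-0.03,-0.03,0,0,0,0.45,0,0,0,0,0,0,0.45,0,0,0,0,0,0,0.45]
}}

```text
clock: 3.15
ee_pos: [0.6009, -0.3016, 0.2428]
tcp_rot: [-179.9, -0.1, 104.8]
wrist_force: [-1.0, -0.7, 0.1]
gripper_width: 0.0426
grip_force: 0.0
```

Run:
```python
from bench import ctrl
from h import *
import pickle
g=pickle.load(open("w2.pkl","rb"))
f=ctrl.grab_frame("wrist"); pickle.dump(f,open("w3.pkl","wb"))
s=ctrl.read_state(); print(s["clock"],s["ee_pos"],s["tcp_rot"])
cv2.imwrite("pics/w23.png",np.hstack([cv2.resize(x["image"][:330,:,::-1],(0,0),fx=.625,fy=1) if 0 else x["image"][:400,120:520,::-1] for x in (g,f)]))
```

```text
3.2 [ 0.60094015 -0.30162404  0.24410962] [ 1.79980674e+02 -2.93100209e-03  1.04762521e+02]
```

View pics/w23.png

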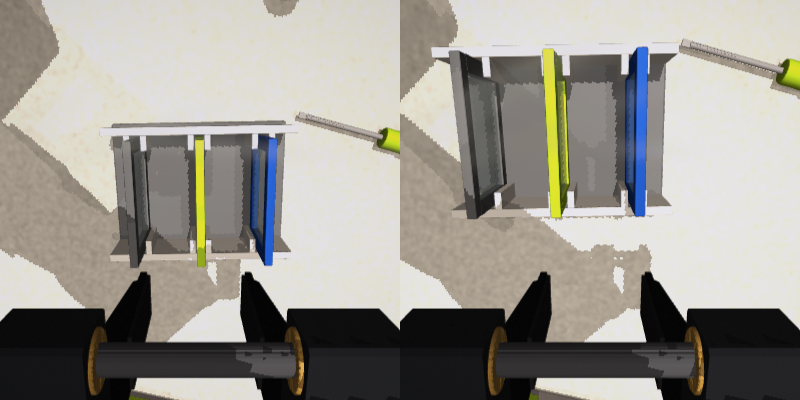

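Both wrist views show the lime top edge. In full-image pixels it runs from about (320,137) to (321,247) in w2, and from (268,48) to (276,216) in w3.

Run:
```python
from h import *
import pickle
fs={n:pickle.load(open(n+".pkl","rb")) for n in("w1","w2","w3")}
for n,(x0,x1) in (("w2",(300,345)),("w3",(250,305))):
    im=fs[n]["image"]; m=lime(im); v=im.max(2)
    for r in list(range(44,54,1))+list(range(130,142))+list(range(180,200,19))+list(range(210,222))+list(range(240,270,2)):
        c=np.where(m[r,x0:x1])[0]+x0
        if len(c): print(n,r,c.min(),c.max(),v[r,c].tolist()[:24] if r%3==0 else "")
# lines in w1
im=fs["w1"]["image"]; g=im.max(2)
for nm,(x,y,w,h) in dict(a=(318,115,65,25),b=(296,219,60,22)).items():
    s=g[y:y+h,x:x+w]; k,l,st,ce=cv2.connectedComponentsWithStats((s<75).astype(np.uint8))
    for i in range(1,k):
        if st[i,4]>20:
            p=np.argwhere(l==i)[:,::-1]+[x,y]; L=cv2.fitLine(p.astype(np.float32),cv2.DIST_L2,0,.01,.01).ravel()
            t=(p-L[2:])@L[:2]; e=[L[2:]+L[:2]*q for q in(t.min(),t.max())]
            print(nm,st[i],e,[onz(fs["w1"],*q,.02).round(4) for q in e])
k,l,st,ce=cv2.connectedComponentsWithStats(lime(im))
for i in range(1,k):
    if st[i,4]>60: print("cap",st[i],ce[i],[onz(fs["w1"],*q,.104).round(4) for q in cv2.boxPoints(cv2.minAreaRect(np.argwhere(l==i)[:,::-1].astype(np.float32)))],onz(fs["w1"],*ce[i],.104))
```

```text
w2 136 316 320 
w2 137 315 322 
w2 138 315 322 [106, 108, 108, 108, 108, 108, 108, 106]
w2 139 315 322 
w2 140 315 323 
w2 141 315 323 [204, 221, 222, 222, 222, 222, 222, 220, 213]
w2 180 315 324 [85, 224, 227, 227, 227, 227, 227, 226, 220, 118]
w2 199 316 324 
w2 210 316 324 [154, 225, 225, 225, 224, 225, 225, 222, 179]
w2 211 316 324 
w2 212 316 324 
w2 213 316 324 [142, 225, 225, 225, 225, 225, 225, 224, 203]
w2 214 316 324 
w2 215 316 324 
w2 216 316 324 [123, 225, 225, 225, 225, 225, 225, 224, 209]
w2 217 316 324 
w2 218 316 324 
w2 219 316 324 [115, 225, 225, 225, 226, 225, 225, 225, 212]
w2 220 316 324 
w2 221 316 324 
w2 240 317 324 [225, 227, 226, 226, 227, 227, 226, 219]
w2 242 317 324 
w2 244 317 324 
w2 246 317 324 [220, 227, 226, 227, 226, 226, 223, 181]
w2 248 317 324 
w2 250 317 324 
w2 252 317 324 [152, 171, 170, 170, 170, 169, 168, 157]
w2 254 317 324 
w2 256 317 324 
w2 258 317 324 [152, 175, 171, 170, 170, 169, 168, 163]
w2 260 317 324 
w2 262 317 324 
w2 264 317 324 [139, 173, 170, 170, 169, 168, 168, 165]
w2 266 318 324 
w3 49 263 272 
w3 50 263 273 
w3 51 263 27
[... 1172 characters left out ...]
66.94577263, 131.23633404])] [array([0.4611, 0.2495, 0.02  ]), array([0.4888, 0.2505, 0.02  ])]
b [ 8  7 43 10 49] [array([303.95280096, 226.21980175]), array([345.94894612, 235.23775707])] [array([0.4471, 0.1251, 0.02  ]), array([0.4992, 0.1269, 0.02  ])]
cap [412 139  22  35 447] [422.67785235 155.97091723] [array([0.5288, 0.2262, 0.104 ]), array([0.5276, 0.2567, 0.104 ]), array([0.5407, 0.2566, 0.104 ]), array([0.5422, 0.226 , 0.104 ])] [0.53484961 0.24150607 0.104     ]
cap [384 241  20  31 372] [393.0672043  255.61827957] [array([0.5322, 0.1248, 0.104 ]), array([0.5314, 0.1563, 0.104 ]), array([0.5441, 0.1557, 0.104 ]), array([0.5452, 0.1241, 0.104 ])] [0.53822247 0.14043869 0.104     ]
```

Run:
```python
from h import *
import pickle
w1,w2,w3=[pickle.load(open(n+".pkl","rb")) for n in("w1","w2","w3")]
A,ra=tri(w2,(318.8,136.5),w3,(267.6,48.7)); B,rb=tri(w2,(320.7,250.5),w3,(275.6,217.6))
print(A,ra,B,rb,np.linalg.norm(A-B),(A+B)/2)
d=A-B; print("normal yaw",np.degrees(np.arctan2(-d[0],d[1])))
for f,p,q in((w2,(318.8,136.5),(320.7,250.5)),(w3,(267.6,48.7),(275.6,217.6))):
    a,b=onz(f,*p,.12),onz(f,*q,.12); d=a-b; print((a+b)/2,np.linalg.norm(d),np.degrees(np.arctan2(-d[0],d[1])))
a,b=np.array([.53485,.24151]),np.array([.53822,.14044]); d=a-b; print("stand yaw",np.degrees(np.arctan2(-d[0],d[1])),np.linalg.norm(d),(a+b)/2)
```

```text
[ 0.53432807 -0.18465664  0.10808171] 0.0013434587444249688 [ 0.56779879 -0.31303986  0.05327434] 0.012533981872243543 0.14354925309386046 [ 0.55106343 -0.24884825  0.08067803]
normal yaw 14.6122870810545
[ 0.54908229 -0.23466159  0.12      ] 0.10579034360343498 15.868396663534702
[ 0.55193815 -0.24410251  0.12      ] 0.11934973137201309 15.805979080795392
stand yaw 1.9097186956790284 0.10112616773120595 [0.536535 0.190975]
```

Run:
```python
from h import *
import pickle
w1,w2,w3=[pickle.load(open(n+".pkl","rb")) for n in("w1","w2","w3")]
A,ra=tri(w2,(318.8,136.2),w3,(267.6,48.5)); B,rb=tri(w2,(321,267),w3,(275.6,217.6))
print(A,ra,B,rb,np.linalg.norm(A-B),(A+B)/2)
for f,p,q in((w2,(318.8,136.2),(321,267)),(w3,(267.6,48.5),(275.6,217.6))):
    a,b=onz(f,*p,.12),onz(f,*q,.12); d=a-b; print((a+b)/2,np.linalg.norm(d),np.degrees(np.arctan2(-d[0],d[1])))
```

```text
[ 0.53424493 -0.18444042  0.1075825 ] 0.001408652953292968 [ 0.56816371 -0.3014639   0.12051325] 0.00017986007389617984 0.12252421735585338 [ 0.55120432 -0.24295216  0.11404787]
[ 0.55136317 -0.24263318  0.12      ] 0.12288568199961747 15.877629910762964
[ 0.55192418 -0.24404122  0.12      ] 0.11947529402841084 15.80285722280275
```

Call:
{"name": "jog_arm", "arguments": {
  "moves": [-0.0245,0.0288,0,0,0,0.5,0.45,-0.0245,0.0288,0,0,0,0.5,0.45,0,0,-0.035,0,0,0,0.45,0,0,-0.035,0,0,0,0.45,0,0,-0.035,0,0,0,0.45,0,0,-0.035,0,0,0,0.45,0,0,-0.025,0,0,0,0.45,0,0,-0.01,0,0,0,0.45,0,0,0,0,0,0,0.45,0,0,0,0,0,0,0.45]
}}

```text
clock: 4.2
ee_pos: [0.5524, -0.2457, 0.0703]
tcp_rot: [179.9, 0.1, 105.7]
wrist_force: [0.1, 0.5, -0.3]
gripper_width: 0.0428
grip_force: 0.0
```

Run:
```python
from bench import ctrl
from h import *
s=ctrl.read_state(); print(s["clock"],s["ee_pos"],s["tcp_rot"],s["wrist_force"])
a,b=ctrl.grab_frame("top")["image"][150:350,370:545],ctrl.grab_frame("wrist")["image"][180:400,170:470]
cv2.imwrite("pics/g.png",np.hstack([cv2.resize(x[:,:,::-1],(400,400)) for x in(a,b)]))
```

```text
4.2 [ 0.55240122 -0.24574236  0.0702936 ] [1.79897611e+02 1.00481876e-01 1.05691591e+02] [ 0.08225163  0.52032122 -0.28285175]
```

View pics/g.png

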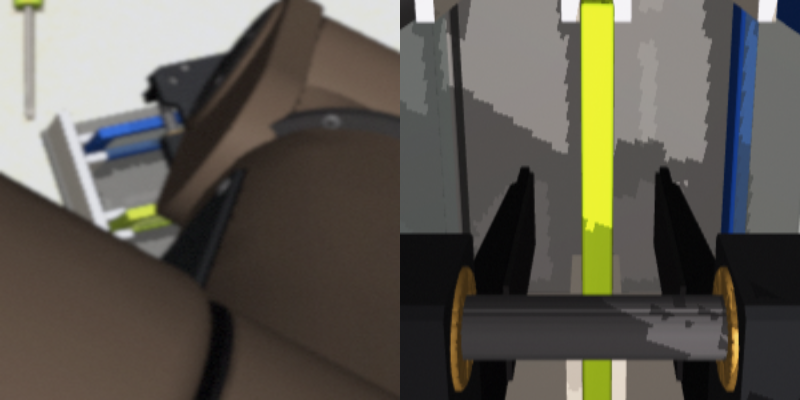

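The panel runs vertically at about x=597 in the crop, midway between the fingertips at 527 and 662. I can close the gripper.

Call:
{"name": "jog_arm", "arguments": {
  "moves": [0,0,0,0,0,0,0,0,0,0,0,0,0,0,0,0,0,0,0,0,0,0,0,0,0,0,0,0,0,0,0,0,0,0,0,0,0,0.005,0,0,0,0,0,0,0.01,0,0,0,0,0,0,0,0,0,0,0]
}}

```text
clock: 5.1
ee_pos: [0.5522, -0.2461, 0.0849]
tcp_rot: [179.9, 0.1, 105.7]
wrist_force: [0.8, 0.3, -1.7]
gripper_width: 0.0078
grip_force: 30.0
```

Call:
{"name": "jog_arm", "arguments": {
  "moves": [0,0,0.025,0,0,0,0,0,0,0.04,0,0,0,0,0,0,0.04,0,0,0,0,0,0,0.04,0,0,0,0,0,0,0.03,0,0,0,0,-0.0028,0.0213,0,0,0,-0.75,0,-0.0056,0.0433,0,0,0,-1.4,0,-0.0056,0.0433,0,0,0,-1.4,0,-0.0056,0.0433,0,0,0,-1.4,0,-0.0056,0.0433,0,0,0,-1.4,0,-0.0056,0.0433,0,0,0,-1.4,0,-0.0056,0.0433,0,0,0,-1.4,0,-0.0056,0.0433,0,0,0,-1.4,0,-0.0056,0.0433,0,0,0,-1.4,0,-0.0056,0.0433,0,0,0,-1.4,0,-0.0028,0.0213,0,0,0,-0.4,0,0,0,0,0,0,0,0,0,0,0,0,0,0,0]
}}

```text
clock: 6.9
ee_pos: [0.4954, 0.1863, 0.2584]
tcp_rot: [-180.0, 0.0, 92.0]
wrist_force: [0.1, 0.7, -0.3]
gripper_width: 0.0077
grip_force: 30.0
```

Call:
{"name": "jog_arm", "arguments": {
  "moves": [0,0,-0.04,0,0,0,0,0,0,-0.04,0,0,0,0,0,0,-0.04,0,0,0,0,0,0,-0.02,0,0,0,0,0,0,0,0,0,0,0,0,0,0,0,0,0,0]
}}

```text
clock: 7.5
ee_pos: [0.4963, 0.1856, 0.119]
tcp_rot: [180.0, 0.0, 91.8]
wrist_force: [-0.0, 0.5, -1.2]
gripper_width: 0.008
grip_force: 30.0
```

Run:
```python
from bench import ctrl
from h import *
import pickle
s=ctrl.read_state(); print(s["clock"],s["ee_pos"],s["tcp_rot"],s["wrist_force"],s["moment"],s["grip_force"])
c=[]
for n,(x,y,w,h) in (("top",(100,200,180,150)),("scene",(290,90,150,135)),("wrist",(120,0,400,300))):
    f=ctrl.grab_frame(n); pickle.dump(f,open(n+"5.pkl","wb"))
    c.append(cv2.resize(f["image"][y:y+h,x:x+w,::-1],(400,300)))
f=ctrl.grab_frame("top")["image"][100:370,360:560,::-1]
cv2.imwrite("pics/s5.png",np.vstack([np.hstack(c[:2]),np.hstack([c[2],cv2.resize(f,(400,300))])]))
```

```text
7.5 [0.4962603  0.18555727 0.11903459] [1.79985822e+02 3.98467979e-03 9.18356364e+01] [-0.03410357  0.50100531 -1.24561652] [-0.04683661  0.07032423 -0.01679139] 29.99984085559845
```

View pics/s5.png

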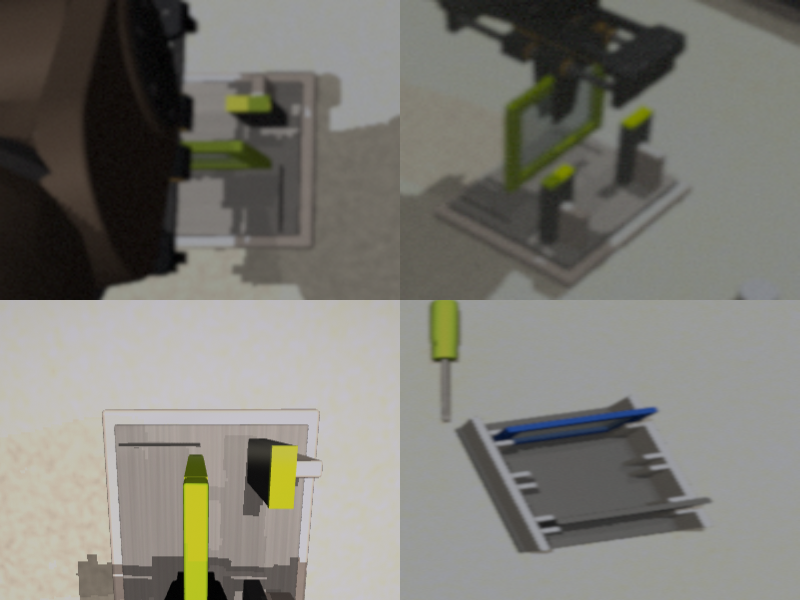

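The panel is held upright in front of the stand, and the rack still holds its blue and grey panels. In the wrist view its top edge ends near (316,178), with the black line at row 144 and the far cap near (403,176).

Run:
```python
from h import *
import pickle
f=pickle.load(open("wrist5.pkl","rb")); im=f["image"]; m=lime(im); v=im.max(2)
zt=.119-.0603+.110
L,R=[],[]
for r in range(150,300,1):
    c=np.where(m[r,280:345])[0]+280
    if len(c):
        if r%10==0 or 150<=r<186: print(r,c.min(),c.max(),v[r,(c.min()+c.max())//2],end="; ")
        if 195<r<260: L.append((c.min()-.5,r)); R.append((c.max()+.5,r))
print()
for P in(L,R):
    q=[onz(f,*p,zt)[:2] for p in P]; l=cv2.fitLine(np.float32(q),cv2.DIST_L2,0,.01,.001).ravel(); print("edge yaw",np.degrees(np.arctan2(-l[0]*np.sign(l[1]),abs(l[1]))),l[2:])
# cap
c=np.zeros_like(m); c[130:220,350:450]=m[130:220,350:450]; b=cv2.inRange(v,150,255)&c
p=np.argwhere(b)[:,::-1].astype(np.float32); 
for q in cv2.boxPoints(cv2.minAreaRect(p)): print("cap",q,onz(f,*q,.104).round(4))
lo=[(np.where(b[r])[0].min()-.5,r) for r in range(152,204)]
q=[onz(f,*p_,.104)[:2] for p_ in lo]; l=cv2.fitLine(np.float32(q),cv2.DIST_L2,0,.01,.001).ravel(); print("capfront yaw",np.degrees(np.arctan2(-l[0]*np.sign(l[1]),abs(l[1]))),l[2:])
# line a
s=(v[135:155,235:325]<90).astype(np.uint8); p=np.argwhere(s)[:,::-1]+[235,135]; print("line",p.min(0),p.max(0),[onz(f,*p_,.02).round(4) for p_ in (np.median(p,0),)])
```

```text
155 309 321 77; 156 309 322 82; 157 308 322 89; 158 308 322 87; 159 308 323 86; 160 308 323 85; 161 307 323 84; 162 307 324 84; 163 307 324 84; 164 307 324 84; 165 307 324 83; 166 306 324 82; 167 306 325 83; 168 306 325 83; 169 306 325 83; 170 306 325 82; 171 305 325 83; 172 305 326 82; 173 305 326 83; 174 305 326 82; 175 304 326 83; 176 304 326 102; 177 304 327 91; 178 304 327 81; 179 304 327 84; 180 304 327 84; 181 304 327 84; 182 304 327 88; 183 304 327 155; 184 303 327 189; 185 303 328 196; 190 303 328 198; 200 303 328 198; 210 303 328 199; 220 303 327 198; 230 303 327 198; 240 303 327 199; 250 304 327 199; 260 304 327 199; 270 304 327 196; 280 304 327 196; 290 304 327 196; 
edge yaw 2.0749407 [0.49016708 0.23265214]
edge yaw 1.2885809 [0.49825674 0.23291963]
cap [388.12845 207.94554] [0.53   0.2263 0.104 ]
cap [392.09732 144.44359] [0.5292 0.2565 0.104 ]
cap [417.37357 146.02336] [0.541  0.2562 0.104 ]
cap [413.4047  209.52531] [0.5423 0.2259 0.104 ]
capfront yaw 1.8594278 [0.5296632  0.24105269]
line [239 143] [319 145] [array([0.4679, 0.25  , 0.02  ])]
```

Run:
```python
from h import *
import pickle
f=pickle.load(open("wrist5.pkl","rb"))
print([ (r,onz(f,315.5,r,.1687).round(4)) for r in (176,183)], onz(f,315.5,155,.0587).round(4), onz(f,315.5,154.5,.0587))
s=pickle.load(open("scene5.pkl","rb")); t=pickle.load(open("top5.pkl","rb"))
def sc(u,v): return 290+(u-400)*150/400,90+v*135/300
# scene panel bottom corners, seen face +x: near (-y) bottom (510,188), near top (510,103)
print("near bottom z.0587",onz(s,*sc(510,188),.0587),"near top",onz(s,*sc(510,104),.1687), "far bottom",onz(s,*sc(603,122),.0587))
print("top: near bottom",onz(t,100+270*.45,200+166*.5,.0587))
```

```text
[(176, array([0.4937, 0.2494, 0.1687])), (183, array([0.4938, 0.2472, 0.1687]))] [0.4939 0.2468 0.0587] [0.49392989 0.24703792 0.0587    ]
near bottom z.0587 [0.49784333 0.13380919 0.0587    ] near top [0.49772551 0.13324296 0.1687    ] far bottom [0.49619743 0.254192   0.0587    ]
top: near bottom [0.49466176 0.12872491 0.0587    ]
```

Call:
{"name": "jog_arm", "arguments": {
  "moves": [0.007,0.0008,-0.009,0,0,0,0,0.007,0.0008,-0.009,0,0,0,0,0.007,0.0008,-0.009,0,0,0,0,0.005,0.0006,-0.006,0,0,0,0,0,0,0,0,0,0,0,0,0,0,0,0,0,0]
}}

```text
clock: 8.3
ee_pos: [0.5216, 0.1894, 0.085]
tcp_rot: [-180.0, 0.0, 91.9]
wrist_force: [-0.3, -0.0, -0.8]
gripper_width: 0.0078
grip_force: 30.0
```

Call:
{"name": "jog_arm", "arguments": {
  "moves": [0.002,0,-0.002,0,0,0,0,0.001,0,-0.001,0,0,0,0,0,0,0,0,0,0,0]
}}

```text
clock: 8.6
ee_pos: [0.5248, 0.1895, 0.0825]
tcp_rot: [180.0, -0.0, 91.9]
wrist_force: [0.5, -0.8, -1.6]
gripper_width: 0.0075
grip_force: 30.0
```

Call:
{"name": "jog_arm", "arguments": {
  "moves": [0.001,0,-0.001,0,0,0,0,0,0,0,0,0,0,0]
}}

```text
clock: 8.8
ee_pos: [0.5258, 0.1894, 0.0815]
tcp_rot: [180.0, -0.0, 91.9]
wrist_force: [0.6, 0.2, -1.3]
gripper_width: 0.008
grip_force: 30.0
```

Run:
```python
from bench import ctrl
from h import *
s=ctrl.read_state(); print(s["clock"],s["ee_pos"])
f=ctrl.grab_frame("wrist"); im=f["image"]; m=lime(im); v=im.max(2)
zt=s["ee_pos"][2]-.0603+.110
col=316
print([(r,int(v[r,col]),int(m[r,col]>0)) for r in range(150,215) if m[r,col]][:40:1])
rows=[r for r in range(100,240) if m[r,col]]
print("first",rows[0],onz(f,col,rows[0]-.5,zt-.11))
print("bright",next(r for r in rows if v[r,col]>150),onz(f,col,next(r for r in rows if v[r,col]>150)-.5,zt))
x=[np.where(m[r,280:345])[0]+280 for r in(210,250)]; print([(a.min(),a.max()) for a in x],[onz(f,a.max()+.5,r,zt) for a,r in zip(x,(210,250))])
k,l,st,ce=cv2.connectedComponentsWithStats((v[80:220,200:340]<90).astype(np.uint8))
for i in range(1,k):
    if st[i,4]>20: q=ce[i]+[200,80]; print("dark",st[i],q,onz(f,*q,.02))
cv2.imwrite("pics/w6.png",im[:400,:,::-1])
```

```text
8.8 [0.52576632 0.18943497 0.08147482]
[(155, 87, 1), (156, 88, 1), (157, 88, 1), (158, 87, 1), (159, 85, 1), (160, 85, 1), (161, 84, 1), (162, 83, 1), (163, 82, 1), (164, 82, 1), (165, 82, 1), (166, 82, 1), (167, 82, 1), (168, 82, 1), (169, 83, 1), (170, 82, 1), (171, 82, 1), (172, 82, 1), (173, 81, 1), (174, 81, 1), (175, 81, 1), (176, 102, 1), (177, 90, 1), (178, 81, 1), (179, 82, 1), (180, 84, 1), (181, 84, 1), (182, 88, 1), (183, 153, 1), (184, 190, 1), (185, 196, 1), (186, 197, 1), (187, 198, 1), (188, 198, 1), (189, 199, 1), (190, 198, 1), (191, 198, 1), (192, 198, 1), (193, 199, 1), (194, 198, 1)]
first 155 [0.52326996 0.25045488 0.02117482]
bright 183 [0.52323862 0.2509102  0.13117482]
[(np.int64(303), np.int64(344)), (np.int64(304), np.int64(327))] [array([0.53251452, 0.24253244, 0.13117482]), array([0.52772615, 0.22907281, 0.13117482])]
dark [104  66  36  74 936] [322.69230769 171.05555556] [0.52755053 0.24089819 0.02      ]
dark [  0  71  71   4 217] [235.48847926 152.03686636] [0.47636139 0.25017245 0.02      ]
```

View pics/w6.png

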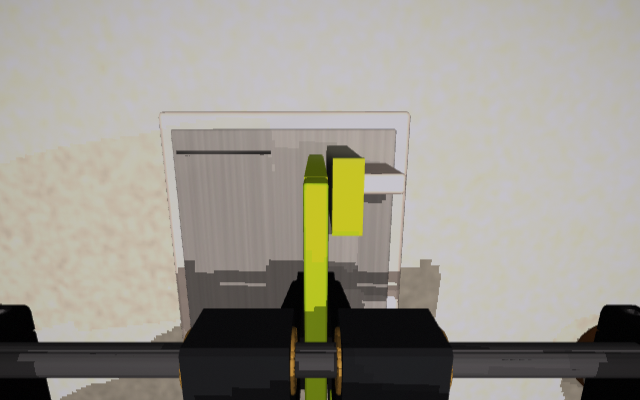

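The panel's far end is at y≈0.2507 and should be about 0.2498, so I'll shift 1 mm in −y. The gap to the upright is about 2 mm.

Call:
{"name": "jog_arm", "arguments": {
  "moves": [0.001,-0.0005,-0.001,0,0,0,0,0.0005,-0.0005,-0.0005,0,0,0,0,0,0,0,0,0,0,0]
}}

```text
clock: 9.15
ee_pos: [0.5272, 0.1884, 0.0798]
tcp_rot: [180.0, 0.0, 91.9]
wrist_force: [-0.2, 0.3, -0.4]
gripper_width: 0.0078
grip_force: 30.0
```

Call:
{"name": "jog_arm", "arguments": {
  "moves": [0.0005,0,-0.0005,0,0,0,0,0,0,0,0,0,0,0]
}}

```text
clock: 9.35
ee_pos: [0.5277, 0.1884, 0.0794]
tcp_rot: [180.0, 0.0, 91.9]
wrist_force: [0.9, 0.3, -2.0]
gripper_width: 0.0081
grip_force: 30.0
```

Call:
{"name": "jog_arm", "arguments": {
  "moves": [0.0005,0,-0.0005,0,0,0,0,0,0,0,0,0,0,0]
}}

```text
clock: 9.55
ee_pos: [0.5282, 0.1884, 0.0789]
tcp_rot: [-180.0, 0.0, 91.9]
wrist_force: [-0.7, 0.3, -1.2]
gripper_width: 0.0079
grip_force: 30.0
```

Call:
{"name": "jog_arm", "arguments": {
  "moves": [0.0005,0,-0.0005,0,0,0,0,0,0,0,0,0,0,0]
}}

```text
clock: 9.75
ee_pos: [0.5282, 0.1884, 0.0784]
tcp_rot: [-179.9, 0.0, 91.9]
wrist_force: [-3.9, -0.3, 1.7]
gripper_width: 0.0083
grip_force: 30.0
```

Call:
{"name": "jog_arm", "arguments": {
  "moves": [0.0005,0,-0.0005,0,0,0,0,0,0,0,0,0,0,0]
}}

```text
clock: 9.95
ee_pos: [0.5282, 0.1884, 0.0784]
tcp_rot: [-179.9, 0.0, 91.9]
wrist_force: [-9.0, -1.2, 9.3]
gripper_width: 0.008
grip_force: 30.0
```

Call:
{"name": "jog_arm", "arguments": {
  "moves": [0.0005,0,-0.0005,0,0,0,0,0,0,0,0,0,0,0]
}}

```text
clock: 10.15
ee_pos: [0.5282, 0.1884, 0.0784]
tcp_rot: [-179.9, 0.0, 91.9]
wrist_force: [-12.4, -1.3, 17.3]
gripper_width: 0.0078
grip_force: 30.0
```

Run:
```python
from bench import ctrl
from h import *
s=ctrl.read_state(); print({k:np.round(s[k],3).tolist() for k in("clock","ee_pos","tcp_rot","wrist_force","moment","grip_force")})
f=ctrl.grab_frame("wrist"); im=f["image"]; m=lime(im); v=im.max(2); col=315
rows=[r for r in range(100,240) if m[r,col]]; b=next(r for r in rows if v[r,col]>150)
print("far end",onz(f,col,rows[0]-.5,.02),onz(f,col,b-.5,.13))
k,l,st,ce=cv2.connectedComponentsWithStats((v[80:220,160:300]<90).astype(np.uint8))
for i in range(1,k):
    if st[i,4]>20: q=ce[i]+[160,80]; print("dark",st[i],q,onz(f,*q,.02))
c=[im[100:280,200:440,::-1]]
for n,(x,y,w,h) in (("scene",(310,110,100,100)),):
    c.append(ctrl.grab_frame(n)["image"][y:y+h,x:x+w,::-1])
cv2.imwrite("pics/fin.png",np.hstack([cv2.resize(a,(400,400),interpolation=cv2.INTER_CUBIC) for a in c]))
```

```text
{'clock': 10.15, 'ee_pos': [0.528, 0.188, 0.078], 'tcp_rot': [-179.861, 0.015, 91.913], 'wrist_force': [-12.43, -1.338, 17.289], 'moment': [-0.102, 2.11, 0.098], 'grip_force': 30.004}
far end [0.52497291 0.2495217  0.02      ] [0.52549965 0.25016297 0.13      ]
dark [ 10  69  96   4 345] [215.04637681 150.34202899] [0.46751725 0.24988926 0.02      ]
```

View pics/fin.png

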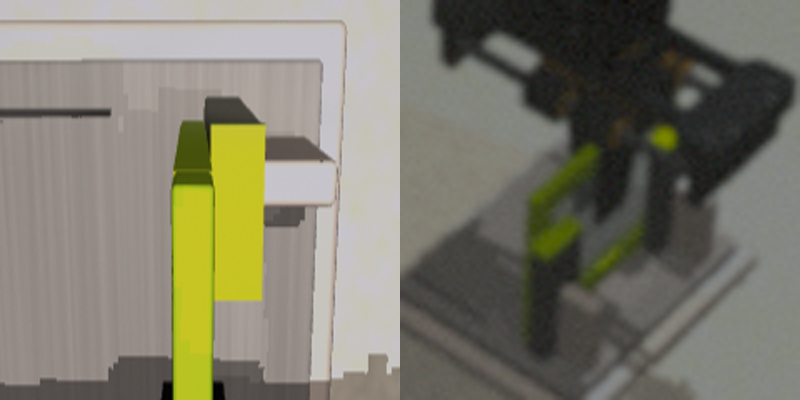

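Run:
```python
from bench import ctrl
s=ctrl.read_state(); print(s["clock"],s["ee_pos"],s["tcp_rot"],s["wrist_force"],s["moment"],s["grip_force"])
if s["wrist_force"][0]<-8 and 10<s["wrist_force"][2]<25: print(ctrl.close_job())
```

```text
10.25 [0.52821428 0.18839021 0.07836739] [-1.79863350e+02  1.39724393e-02  9.19148578e+01] [-12.92911932  -1.06823538  16.94817457] [-0.17768163  2.15519269  0.11764437] 30.003449320793152
the job is handed in; nothing more can be done
None
```

The job is handed in at 10.25 s on the robot clock: the lime panel stands upright against both uprights, centred between the lines to about 0.1 mm by the wrist camera, still gripped at 30 N and pressed with about 13 N back and 17 N down.

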